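# Lay up a pallet skid in the nailing jig

### The arm

A 6-joint arm with a two-finger parallel gripper is mounted at the origin on the work surface. World frame = base frame: x ahead of the robot, y to its left, z up, the work surface at z = 0. Lengths are in m, angles in rad, forces in N, time in s.
With the tool pointing down it reaches from about 0.25 to 0.725 m from the base axis. Payload 4 kg.
Tool frame: the origin (TCP) lies on the centre line of the jaws, within the pads' length; the fingertips stand 17 mm ahead of it and the grasp point (between the pads) lies 2 mm behind it; z points along the fingers, y is the line along which they close (so a half turn about z gives the same grasp; the last joint's range is limited). The gripper opens to 85 mm and grips with 20 to 120 N. Pads are 22 mm wide; open, the fingers measure 114 mm over their backs; the gripper's body (76 mm by 85 mm) begins 54 mm behind the grasp point. The pads swing forward as they close: fully open they stand 13 mm farther back than shut.
Start: joints at [-1.255, 0.241, 0.005, 1.335, 0, 1.571], TCP at [0.155, -0.475, 0.248] pointing down, gripper open.
Joint ranges: [-2.72, 2.72], [-1.05, 1.87], [-1.09, 1.28], [-1.99, 2.15], [-1.42, 1.44], [-3.14, 3.14]. Speed limits (rad/s): [2.79, 2.79, 3.14, 3.14, 3.14, 3.14].

### API

Orientations are given as a unit quaternion [x, y, z, w].
In Python, from workcell import ctrl, cams, order gives the robot as it stands. The module is installed in compiled form; this text tells all that it offers.
- The arm moves only by the tool step_arm, never from a script. Its argument "targets" is one flat list of numbers, 4 for each row, row after row: the shift along the world's x, y, z in cm, then the turn about the world's z in degrees. A call has 1 to 10 rows; each row is the pose to reach, as a shift and turn from the pose commanded when the call began; what a row does not reach only later rows make up. A row lasts 1/12 s, in which the tool goes at most 41.7 mm and 7.16 degrees, less where a joint would pass 70% of its speed; a pose out of reach is approached as far as the arm can. A call with a gripper value outside its range is refused whole. "claw" is the finger opening in cm, from 0 to 8.54, set as the call begins (left out, the last holds). The fingers move at their own pace and stop on an object; "force" is the grip in N (left out, the last holds). Time passes only in rows, so rows that repeat a pose let the fingers close. It gives the time, the measured TCP pose, the force, the opening and the grip force at its end, in the units of the state.
- ctrl.read_state(): the state, without advancing time (a new reading comes with each control period).
- cams.capture(name): name is "side" or "top"; returns a dict with "img" (480x640x3 uint8, blue, green, red), "range_z" (480x640 float32, m along the optical axis (not along the pixel's ray), 0 where there is no reading), "mtx" (3x3 intrinsics, pixels), "distortion" ([k1, k2, p1, p2, k3] as OpenCV has them; the pictures are not rectified), "camera_from_world" (4x4, takes a point from world to camera coordinates). Camera axes: x right, y up, looking along -z (the intrinsics and any distortion apply to the point x, -y, -z); pixel columns grow to the right and rows downward; lengths in m; the calibration is good to about 2 mm. A picture is of the moment at which its call begins.
- order.job_done(): hands the job in; it is judged then, once.
Trained networks look in the newest picture that a camera, given by its name, has taken for a name from the list of things; names that differ only in an ending like _2 or _b are one class to them, and where a whole thing is asked for, a point or a joint stands for the part that bears it (a point fixed in the world has none). Each returns a list of dicts, best first, with "confidence" (0 to 1); they miss things now and then, are a little off and sometimes report something else, mostly with a low value. They report only what shows in the picture. A call takes as long as a camera call. They do not tell look-alikes from the thing itself.
- cams.search_frame(name, camera): "point" ([x, y, z] in m, in world coordinates, good to about 4 mm: the middle of the surface that is visible of it).
- cams.landmark_of(name, camera): "point" ([x, y, z] in m, in world coordinates, good to about 4 mm: a listed point, or the origin of a listed thing).
The state is a dict: "clock": time; "joints": joint angles; "dq": joint speeds; "joint_torque": joint torques, N m; "tcp_pos": TCP position; "tool_rot": TCP orientation; "force": force on the tool from outside, world axes, zero at the start; "wrist_torque": the same for the moment, N m; "grip_width": opening from 0.0 (shut) to 1.0 (fully open); "grip_force": force on a finger pad.
Only numpy, scipy, OpenCV 4.12 (cv2) and the standard library are available. Lean on these libraries where they do the work, as an engineer would, in place of code of your own. Each camera call takes 0.05 s, during which the arm holds its last target. There are 200 camera calls.

### The job

Lay up a small pallet skid in the nailing jig, ready for nailing: first the old grey skid board flat in the jig's bed; then the three blocks upright on it, centred across the board and square to it, the dark oak block flush with the board's end at the red stop, the pale pine block flush with the other end, and the long pressed-chip block in the middle, lying lengthwise; last the new pale board flat on top of the blocks, flush with the grey board below. Set each piece down without dropping it, let go of everything, and leave the split block, the tape measure and the nail coil where they lie.

Things in the scene. Friction and masses are not known exactly. Their poses are not given: they have to be found in the camera images.
- jig: Nailing jig fixed to the bench: plywood base 340 x 92 x 10 mm with a bed 296 x 72 mm for one board centred on it. Long sides of the bed: 4 cleats, 60 x 10 mm, 12 mm above the base, centred at x +-105, y +-41 mm (open between). Ends: two stops, 28 mm above the base, inner faces at x +-148 mm, one red, one bare wood. Origin: centre of base's underside, on the bench; z up, x lengthwise.
- red_stop: The red-painted end stop of the jig (18 x 56 x 28 mm, two bolt heads on top), fixed on the jig at one of its ends, 157 mm from the jig's middle along the jig's x or -x; which end differs from job to job. It marks the fork-entry end. Origin: centre of its underside, on the jig's base.
- skid_board: The old weathered grey skid board with rusty nail marks, loose, flat on the bench: 280 x 56 x 18 mm. Origin: centre of its underside; z up, x along its length. The same either way round. Its bottom face is the side that now lies down.
- top_board: The new pale pine top board with two small knots, loose, flat on the bench: 280 x 56 x 18 mm. Origin: centre of its underside; z up, x along its length. The same either way round.
- oak_block: The very dark brown oak block, 56 x 56 mm and 48 mm tall, loose, standing on the bench. Origin: centre of its underside; z up; x and y along its sides (square, so any quarter turn is alike).
- pine_block: The pale pine block, 56 x 56 mm and 48 mm tall, loose, standing on the bench. Origin: centre of its underside; z up; x and y along its sides (square, so any quarter turn is alike).
- chip_block: The long mid-brown pressed-chip block, flecked, 84 mm long (x), 56 mm wide (y), 48 mm tall, loose, standing on the bench. Origin: centre of its underside; z up, x along its length. The same either way round.
- split_block: Bystander: a scrap grey block with a split, 74 x 56 x 40 mm, loose. Origin: centre of its underside; z up, x along its length. Not to be used or moved.
- tape_measure: Bystander: yellow tape measure with a black disc on top, lying flat, 66 x 60 x 32 mm and a black mouth that sticks out 11 mm at +x, loose. Origin: centre of the yellow case's underside. Not to be moved.
- nail_coil: Bystander: round part-used coil of brass-coloured nails, 75 mm across and 45 mm tall, loose. Origin: centre of its underside. Not to be moved.
Things that resemble listed ones, but are neither listed nor needed, are in the scene too. What is shaped like the chip_block but green or turquoise is not meant. Leave any green look-alike of the oak_block alone.

How it is judged:
On the way, in this order (a step that is already met when the one before it is completed fails the run):
1. the grey skid board lies flat in the jig's bed, released (x of skid_board in the frame of jig between -0.012 and 0.012 m and y of skid_board in the frame of jig between -0.012 and 0.012 m and z of skid_board in the frame of jig between 0.006 and 0.014 m and angle between the x axis of skid_board and the x axis of jig, either way round below 0.1 rad and angle between skid_board's own z axis and vertical below 0.05 rad and contact force between the fingers and skid_board below 0.05 N and linear speed of skid_board below 0.02 m/s and angular speed of skid_board below 0.2 rad/s), for 0.2 s.
2. the three blocks stand on the skid board in their places, released, with the top board not yet on them (x of skid_board in the frame of jig between -0.012 and 0.012 m and y of skid_board in the frame of jig between -0.012 and 0.012 m and z of skid_board in the frame of jig between 0.006 and 0.014 m and angle between the x axis of skid_board and the x axis of jig, either way round below 0.1 rad and angle between skid_board's own z axis and vertical below 0.05 rad and ((x of oak_block in the frame of skid_board between 0.1 and 0.124 m and x of pine_block in the frame of skid_board between -0.124 and -0.1 m) or (x of oak_block in the frame of skid_board between -0.124 and -0.1 m and x of pine_block in the frame of skid_board between 0.1 and 0.124 m)) and horizontal distance between oak_block and red_stop below 0.08 m and x of chip_block in the frame of skid_board between -0.012 and 0.012 m and y of oak_block in the frame of skid_board between -0.011 and 0.011 m and z of oak_block in the frame of skid_board between 0.014 and 0.022 m and angle between each of oak_block, pine_block, chip_block's own z axis and vertical below 0.06 rad and y of pine_block in the frame of skid_board between -0.011 and 0.011 m and z of pine_block in the frame of skid_board between 0.014 and 0.022 m and y of chip_block in the frame of skid_board between -0.011 and 0.011 m and z of chip_block in the frame of skid_board between 0.014 and 0.022 m and (angle between the x axis of oak_block and the x axis of skid_board, either way round below 0.14 rad or angle between the x axis of oak_block and the y axis of skid_board, either way round below 0.14 rad) and (angle between the x axis of pine_block and the x axis of skid_board, either way round below 0.14 rad or angle between the x axis of pine_block and the y axis of skid_board, either way round below 0.14 rad) and angle between the x axis of chip_block and the x axis of skid_board, either way round below 0.14 rad and contact force between the fingers and oak_block below 0.05 N and contact force between the fingers and pine_block below 0.05 N and contact force between the fingers and chip_block below 0.05 N and linear speed of each of oak_block, pine_block, chip_block below 0.02 m/s and not (x of top_board in the frame of skid_board between -0.013 and 0.013 m and y of top_board in the frame of skid_board between -0.013 and 0.013 m and z of top_board in the frame of skid_board between 0.061 and 0.071 m and angle between the x axis of top_board and the x axis of skid_board, either way round below 0.09 rad and angle between top_board's own z axis and vertical below 0.05 rad)), for 0.2 s.
3. the pale top board lies on the blocks, flush with the skid board (x of skid_board in the frame of jig between -0.012 and 0.012 m and y of skid_board in the frame of jig between -0.012 and 0.012 m and z of skid_board in the frame of jig between 0.006 and 0.014 m and angle between the x axis of skid_board and the x axis of jig, either way round below 0.1 rad and angle between each of skid_board, top_board's own z axis and vertical below 0.05 rad and ((x of oak_block in the frame of skid_board between 0.1 and 0.124 m and x of pine_block in the frame of skid_board between -0.124 and -0.1 m) or (x of oak_block in the frame of skid_board between -0.124 and -0.1 m and x of pine_block in the frame of skid_board between 0.1 and 0.124 m)) and horizontal distance between oak_block and red_stop below 0.08 m and x of chip_block in the frame of skid_board between -0.012 and 0.012 m and y of oak_block in the frame of skid_board between -0.011 and 0.011 m and z of oak_block in the frame of skid_board between 0.014 and 0.022 m and angle between each of oak_block, pine_block, chip_block's own z axis and vertical below 0.06 rad and y of pine_block in the frame of skid_board between -0.011 and 0.011 m and z of pine_block in the frame of skid_board between 0.014 and 0.022 m and y of chip_block in the frame of skid_board between -0.011 and 0.011 m and z of chip_block in the frame of skid_board between 0.014 and 0.022 m and (angle between the x axis of oak_block and the x axis of skid_board, either way round below 0.14 rad or angle between the x axis of oak_block and the y axis of skid_board, either way round below 0.14 rad) and (angle between the x axis of pine_block and the x axis of skid_board, either way round below 0.14 rad or angle between the x axis of pine_block and the y axis of skid_board, either way round below 0.14 rad) and angle between the x axis of chip_block and the x axis of skid_board, either way round below 0.14 rad and x of top_board in the frame of skid_board between -0.013 and 0.013 m and y of top_board in the frame of skid_board between -0.013 and 0.013 m and z of top_board in the frame of skid_board between 0.061 and 0.071 m and angle between the x axis of top_board and the x axis of skid_board, either way round below 0.09 rad), for 0.2 s.
At the end, for the whole second after the job is handed in: Grey board flat in the jig (12 mm, 0.10 rad); on it, upright, oak block at the red-stop end and pine block at the other, ends flush, chip block mid-board (12 mm along, 11 mm across, 0.14 rad); pale board flat on top, over the grey one (13 mm, 0.09 rad); all five released and at rest (all of step 3 and contact force between the fingers and skid_board below 0.05 N and contact force between the fingers and oak_block below 0.05 N and contact force between the fingers and pine_block below 0.05 N and contact force between the fingers and chip_block below 0.05 N and contact force between the fingers and top_board below 0.05 N and linear speed of each of skid_board, oak_block, pine_block, chip_block, top_board below 0.02 m/s and angular speed of each of skid_board, oak_block, pine_block, chip_block, top_board below 0.2 rad/s); the robot touches nothing.
It fails at once if the split block moved more than 15 mm (distance of split_block from where it was at the start of the episode above 0.015 m).
It fails at once if the tape measure moved more than 15 mm (distance of tape_measure from where it was at the start of the episode above 0.015 m).
It fails at once if the nail coil moved more than 15 mm (distance of nail_coil from where it was at the start of the episode above 0.015 m).
It fails at once if a board or block of the skid is dropped (faster than 0.6 m/s out of the fingers) ((contact force between the fingers and skid_board below 0.01 N and linear speed of skid_board above 0.6 m/s) or (contact force between the fingers and oak_block below 0.01 N and linear speed of oak_block above 0.6 m/s) or (contact force between the fingers and pine_block below 0.01 N and linear speed of pine_block above 0.6 m/s) or (contact force between the fingers and chip_block below 0.01 N and linear speed of chip_block above 0.6 m/s) or (contact force between the fingers and top_board below 0.01 N and linear speed of top_board above 0.6 m/s)).
It also fails if it takes over 144 s, if anything falls off the work surface, if the arm or the gripper's body presses on something with over 40 N, if the wrist force passes 120 N, or if a joint passes its speed limit or range.

## Working session

There is one attempt and no reset: what is moved stays moved. The work goes in short steps, Python scripts to look and compute and a tool call to move; the robot and the scene stay as the last step left them, time stands still between calls to the robot, and variables do not carry over. Pictures are saved under pics/ and viewed, at most 14 in all, crops included, and the job is handed in when it is done.

Besides the shell and the picture viewer there is one more tool, called after "Emit:" as name(argument=value, ...) on one line, values as JSON. step_arm: Moves the arm, as the interface text tells. Its arguments: {"type":"object","properties":{"targets":{"type":"array"},"claw":{"type":"number"},"force":{"type":"number"}},"required":["targets"]}

```bash
mkdir -p pics; cat > h.py <<'E'
import numpy as np, cv2
from workcell import ctrl, cams, order
def cloud(c):
    K=c["mtx"];d=np.array(c["distortion"]);T=np.array(c["camera_from_world"])
    v,u=np.mgrid[0:480,0:640]
    n=cv2.undistortPoints(np.stack([u,v],-1).reshape(-1,1,2).astype(np.float64),K,d).reshape(480,640,2)
    z=c["range_z"].astype(float)
    P=np.stack([n[...,0]*z,-n[...,1]*z,-z],-1)
    W=(P-T[:3,3])@T[:3,:3]
    W[z<=0]=np.nan
    return W
E
python3 - <<'E'
from h import *
for n in("top","side"):
    c=cams.capture(n);cv2.imwrite(f"pics/{n}0.png",c["img"]);W=cloud(c);np.save(f"{n}0.npy",W);np.save(f"{n}0i.npy",c["img"])
    print(n,W[240,320],np.linalg.inv(c["camera_from_world"])[:3,3])
s=ctrl.read_state();print(s)
E
```

```text
top [ 0.56678747 -0.01460364  0.01132537] [0.30768227 0.01478289 1.08073001]
side [ 0.522353   -0.02586814  0.01100637] [0.2869712  0.63936534 0.86999102]
{'clock': 0.1, 'joints': array([-1.25495707e+00,  2.41338222e-01,  3.82773131e-03,  1.33520387e+00,
       -4.34804031e-06,  1.57081430e+00]), 'dq': array([-0.0006866 , -0.00347549,  0.0019742 , -0.00037107, -0.00068627,
       -0.00027328]), 'joint_torque': array([-8.24193903e-04, -3.73138332e+01,  2.53010005e+01,  1.08584072e-02,
       -1.95867318e-05,  5.03790460e-06]), 'tcp_pos': array([ 0.15513514, -0.47474563,  0.24748975]), 'tool_rot': array([ 9.87557547e-01,  1.57255117e-01, -1.52974184e-04, -9.46739031e-04]), 'force': array([ 1.0925881 , -0.23111034,  0.21365467]), 'wrist_torque': array([ 0.01714271, -0.00701153,  0.0262989 ]), 'grip_force': 0.0, 'grip_width': 0.9983762300533984}
```

View pics/top0.png

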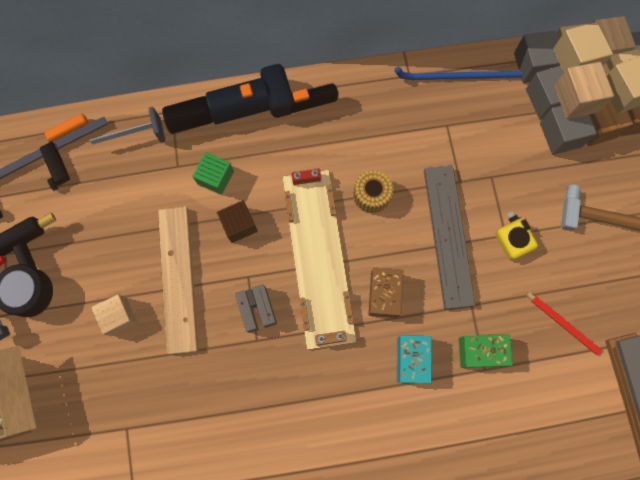

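View pics/side0.png

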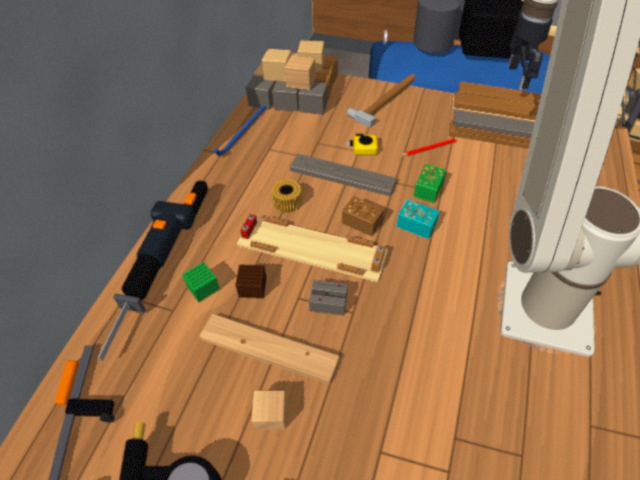

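Top view: the skid board (448,236) is the only loose grey board near the jig; the scrap at the right edge (630,390) is not it. Top board (178,280). Oak (237,221), with a green look-alike at (212,172). Pine (112,315), with similar blocks in the pile at (585,70). Chip (386,292), with turquoise and green look-alikes at (415,360) and (486,350). Red stop (307,176); the split block (255,308) stays. I'll fit rectangles to the chosen ones and check them in a crop.

```bash
cat >> h.py <<'E'
def fit(W,seed,zlo,zhi,r=0.17,img=None,tol=None):
    """rect of connected region around seed pixel (u,v) with height in zlo..zhi (and colour near)"""
    m=((W[...,2]>zlo)&(W[...,2]<zhi)).astype(np.uint8)
    p0=W[seed[1],seed[0]]
    m&=(np.hypot(W[...,0]-p0[0],W[...,1]-p0[1])<r).astype(np.uint8)
    m=cv2.morphologyEx(m,cv2.MORPH_OPEN,np.ones((3,3),np.uint8))
    n,l=cv2.connectedComponents(m,connectivity=4)
    s=l==l[seed[1],seed[0]]
    P=W[s]
    (cx,cy),(w,h),a=cv2.minAreaRect((P[:,:2]*1000).astype(np.float32))
    if w<h: w,h,a=h,w,a+90
    a=(a+90)%180-90
    return np.round([cx,cy,w,h,a,np.median(P[:,2])*1000],1),s
E
python3 - <<'E'
from h import *
W=np.load("top0.npy");I=np.load("top0i.npy")
o=I.copy()
for n,s,a,b in [("skid",(448,236),.01,.03),("top",(178,290),.01,.03),("oak",(237,221),.035,.06),("pine",(112,315),.035,.06),("chip",(386,280),.035,.06),("jig",(320,260),.004,.045),("split",(250,300),.03,.05),("red",(307,176),.028,.05),("coil",(373,176),.03,.06),("tape",(517,240),.02,.05)]:
    print(n,W[s[1],s[0]].round(3),end=' ')
    try:
        r,m=fit(W,s,a,b);print(r,m.sum());o[m]=o[m]//2+np.array([120,0,120],np.uint8)
    except Exception as e: print(e)
cv2.imwrite("pics/seg.png",cv2.resize(o[130:400,80:560],None,fx=1.6,fy=1.6))
for n in["skid_board","top_board","oak_block","pine_block","chip_block","jig","red_stop"]:
    print(n,[(np.round(d["point"],3).tolist(),round(d["confidence"],2)) for d in cams.landmark_of(n,"top")][:3])
E
```

```text
skid [ 0.534 -0.258  0.015] [ 535.9 -259.4  280.2   58.    -3.5   18.3] 4242
top [0.513 0.264 0.018] [536.9 264.9 280.4  58.5  -2.6  18.5] 4415
oak [0.619 0.133 0.05 ] [625.4 136.1  58.2  56.2  15.6  48.6] 909
pine [0.48  0.382 0.052] [483.7 386.9  57.5  56.8  18.4  48.1] 968
chip [ 0.464 -0.12   0.049] [ 445.1 -117.9   85.2   56.9  -13.8   48.3] 1443
jig [ 0.528 -0.008  0.012] [531.8  -5.6 331.4  92.3  -0.7  11. ] 8334
split [0.47  0.131 0.034] [455.1 123.7  75.3  56.3   8.7  40.1] 1109
red [ 0.689 -0.009  0.039] [693.5  -7.7  55.4  19.8  87.9  38.9] 299
coil [ 0.666 -0.133  0.045] [ 642.8 -129.1   74.4   72.6   -9.5   45. ] 1187
tape [ 0.502 -0.382  0.032] [ 506.9 -385.3   66.7   60.9   16.9   32.2] 1041
skid_board [([0.538, -0.261, 0.002], 0.58)]
top_board [([0.535, 0.265, -0.001], 0.57)]
oak_block [([0.63, 0.136, 0.002], 0.84), ([0.729, 0.169, -0.001], 0.72)]
pine_block [([0.487, 0.383, 0.0], 0.94)]
chip_block [([0.317, -0.143, -0.002], 0.66), ([0.31, -0.276, -0.0], 0.61), ([0.444, -0.119, -0.005], 0.58)]
jig [([0.533, -0.004, -0.001], 0.79)]
red_stop [([0.694, -0.006, 0.01], 0.92)]
```

View pics/seg.png

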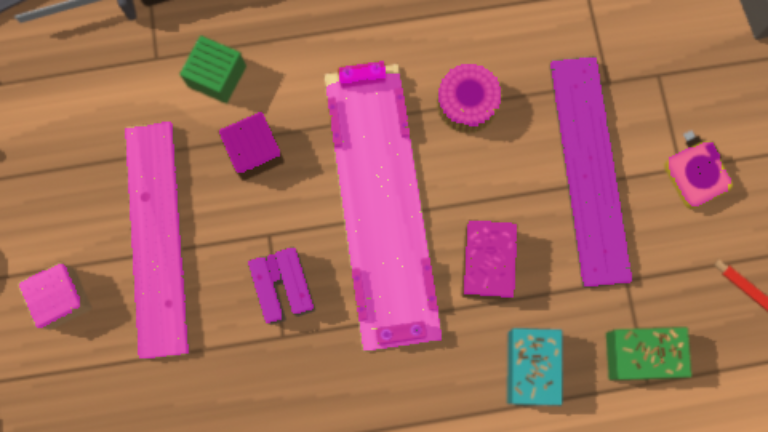

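```bash
python3 - <<'E'
from h import *
W=np.load("top0.npy")
r,m=fit(W,(332,334),.028,.05);print(r)
r2,_=fit(W,(307,172),.028,.05);print(r2)
d=r2[:2]-r[:2];print(d,np.hypot(*d),np.degrees(np.arctan2(d[1],d[0])),(r+r2)[:2]/2)
# bed/base edges: fit all z 6..14 within 0.2
r,m=fit(W,(320,260),.004,.045,r=.22);print(r)
S=np.load("side0.npy")
for n,s,a,b in [("skid",(343,175),.01,.03),("jig",(310,245),.004,.045),("chip",(362,212),.035,.06),("oak",(250,277),.035,.06)]:
    print(n,fit(S,s,a,b,r=.22)[0])
E
```

```text
[379.2  -3.7  55.8  18.3  89.4  38.5]
[693.5  -7.7  55.4  19.8  87.9  38.9]
[314.3  -4. ] 314.32545235790246 -0.7291465025577276 [536.35  -5.7 ]
[536.8  -5.7 341.4  92.3  -0.7  11. ]
skid [ 537.6 -260.   279.4   63.5   -3.6   18. ]
jig [535.9  -5.7 340.   99.5  -1.   10.6]
chip [ 444.5 -116.3   84.8   59.2  -14.3   47.7]
oak [625.  137.5  58.2  56.6 -74.5  47.5]
```

Emit:
step_arm(targets=[4,2,0,-5,8,4,0,-11,12,7,0,-17,16,10,-2,-21.6,20,13,-4,-21.6,24,16,-6,-21.6,28,19,-8,-21.6,32,21,-10,-21.6,36,21.5,-12,-21.6,38.1,21.5,-14,-21.6], claw=7.6, force=50)

```text
clock: 1.28
tcp_pos: [0.4904, -0.2738, 0.138]
tool_rot: [1.0, -0.03, 0.001, 0.0]
force: [0.3, -0.4, 0.6]
grip_width: 0.891
grip_force: 0.0
```

Emit:
step_arm(targets=[0,0,0,0,0,0,-2,0,0,0,-4,0,0,0,-6,0,0,0,-7.5,0,0,0,-8.4,0,0,0,-8.8,0,0,0,-8.8,0,0,0,-8.8,0])

```text
clock: 2.03
tcp_pos: [0.4887, -0.2758, 0.0504]
tool_rot: [1.0, -0.031, 0.0, 0.0]
force: [0.3, -0.1, 0.3]
grip_width: 0.887
grip_force: 0.0
```

Emit:
step_arm(targets=[0,0,0,0,0,0,0,0,0,0,0,0,0,0,0,0,0,0,0,0,0,0,0,0], claw=4.5, force=60)

```text
clock: 2.53
tcp_pos: [0.4884, -0.2754, 0.0499]
tool_rot: [1.0, -0.031, 0.0, 0.0]
force: [-0.2, -0.1, 0.2]
grip_width: 0.528
grip_force: 0.0
```

Emit:
step_arm(targets=[1.5,0.5,0,0,3,1,0,0,4.75,1.6,0,0,4.75,1.6,0,0,4.75,1.6,-1,0,4.75,1.6,-2,0,4.75,1.6,-2.8,0,4.75,1.6,-3.1,0,4.75,1.6,-3.1,0,4.75,1.6,-3.1,0], claw=7.6)

```text
clock: 3.37
tcp_pos: [0.5351, -0.2595, 0.0181]
tool_rot: [1.0, -0.031, -0.001, -0.0]
force: [-0.3, -0.3, 0.2]
grip_width: 0.888
grip_force: 0.0
```

Emit:
step_arm(targets=[0,0,0,0,0,0,0,0,0,0,0,0,0,0,0,0,0,0,0,0,0,0,0,0], claw=4.5, force=60)

```text
clock: 3.87
tcp_pos: [0.5365, -0.2599, 0.0198]
tool_rot: [1.0, -0.031, 0.001, 0.001]
force: [-1.1, -0.6, 4.2]
grip_width: 0.638
grip_force: 66.0
```

Emit:
step_arm(targets=[0,0,1,0,0,0,3,0,0,0,5,0,0,0,7,0,0,0,8,0,0,0,8,0,0,0,8,0])

```text
clock: 4.45
tcp_pos: [0.5359, -0.2593, 0.0987]
tool_rot: [1.0, -0.031, 0.0, 0.0]
force: [0.3, -0.2, -2.0]
grip_width: 0.634
grip_force: 65.2
```

```bash
python3 - <<'E'
from h import *
print(ctrl.read_state()["tcp_pos"],ctrl.read_state()["grip_force"])
c=cams.capture("side");cv2.imwrite("pics/s1.png",c["img"][80:350,150:520])
E
```

```text
[ 0.53585606 -0.2593073   0.09866208] 65.16265153884888
```

View pics/s1.png

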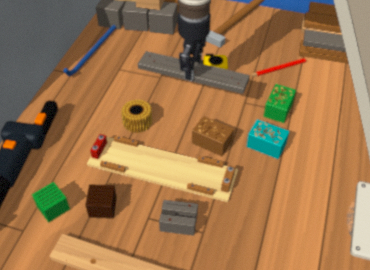

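The crop shows the board held level at (190,70) and clear of the bench. Carrying it to the jig.

Emit:
step_arm(targets=[0,2,0,0,0,5,0,0.5,0,8,0,1,0,11,0,1.5,0,14,0,2,0,17,0,2.8,0,20,0,2.8,0,23,0,2.8,0.05,25.3,0,2.8,0.05,25.3,0,2.8])

```text
clock: 5.33
tcp_pos: [0.5349, -0.0026, 0.0968]
tool_rot: [1.0, -0.002, -0.002, -0.001]
force: [-0.7, -0.2, -1.9]
grip_width: 0.638
grip_force: 65.1
```

Emit:
step_arm(targets=[0,0,0,0,0,0,0,0,0,0,0,0])

```text
clock: 5.58
tcp_pos: [0.5358, -0.0076, 0.0978]
tool_rot: [1.0, -0.007, -0.001, -0.0]
force: [-0.6, -0.1, -1.3]
grip_width: 0.635
grip_force: 65.1
```

```bash
cat >> h.py <<'E'
def yaw():
    q=ctrl.read_state()["tool_rot"];return np.degrees(2*np.arctan2(q[1],q[0]))
E
python3 - <<'E'
from h import *
s=ctrl.read_state();print(s["tcp_pos"],yaw(),s["grip_force"],s["joints"])
c=cams.capture("top");W=cloud(c);cv2.imwrite("pics/t2.png",c["img"][130:400,180:460])
z=W[...,2]; m=(z>.07)&(z<.11)&(abs(W[...,1])<.06)&(abs(W[...,0]-.53)<.17)
P=W[m];
for lo,hi in((.38,.47),(.6,.7)):
    q=P[(P[:,0]>lo)&(P[:,0]<hi)];print(len(q),q.mean(0),q[:,1].min(),q[:,1].max(),q[:,0].min(),q[:,0].max())
E
```

```text
[ 0.53577629 -0.00758222  0.09784784] -0.7584540842304726 65.11050581932068 [-1.41519117e-02  4.23585877e-01 -1.46948985e-01  1.00196211e+00
  1.88722550e-06  3.14067826e+00]<stdin>:7: RuntimeWarning: Mean of empty slice.
  ret = um.true_divide(
Traceback (most recent call last):
ValueError: zero-size array to reduction operation minimum which has no identity
```

Emit:
step_arm(targets=[0.05,0.2,0,1,0.05,0.2,-1.5,1,0.05,0.2,-3,1,0.05,0.2,-4.5,1,0.05,0.2,-5.7,1,0.05,0.2,-6.3,1,0.05,0.2,-6.7,1,0.05,0.2,-6.7,1,0.05,0.2,-6.7,1])

```text
clock: 6.38
tcp_pos: [0.5372, -0.005, 0.0321]
tool_rot: [1.0, 0.003, 0.0, -0.0]
force: [0.4, 0.4, -1.1]
grip_width: 0.634
grip_force: 65.1
```

Emit:
step_arm(targets=[0,0,-0.15,0,0,0,-0.25,0,0,0,-0.25,0])

```text
clock: 6.63
tcp_pos: [0.5375, -0.0048, 0.0298]
tool_rot: [1.0, 0.003, 0.001, -0.0]
force: [0.7, 0.6, -2.6]
grip_width: 0.638
grip_force: 65.1
```

Emit:
step_arm(targets=[0,0,0,0,0,0,0,0,0,0,0,0,0,0,0,0,0,0,0.5,0,0,0,2,0,0,0,4.5,0,0,0,8,0,0,0,11,0,0,0,14,0], claw=7.4)

```text
clock: 7.47
tcp_pos: [0.5367, -0.0047, 0.1712]
tool_rot: [1.0, 0.003, 0.0, -0.0]
force: [0.6, 0.9, 1.0]
grip_width: 0.867
grip_force: 0.0
```

Emit:
step_arm(targets=[0,4,0,6,0,8,0,13,0,11,0,20,0,14,0,27,0,17,0,34,0,20,0,41,0,22,0,48,0,24,0,55,0,26,0,62,0,26,0,69])

```text
clock: 8.3
tcp_pos: [0.5366, 0.259, 0.1695]
tool_rot: [0.82, 0.573, 0.001, -0.001]
force: [0.3, 0.2, -0.3]
grip_width: 0.869
grip_force: 0.0
```

```bash
python3 - <<'E'
from h import *
s=ctrl.read_state();print(s["clock"],s["tcp_pos"],yaw(),s["joints"].round(3))
c=cams.capture("top");W=cloud(c);cv2.imwrite("pics/t2.png",c["img"])
r,m=fit(W,(325,290),.021,.0345,r=.22);print(r)
E
```

```text
8.3 [0.53658923 0.25897492 0.16947927] 69.91009875924375 [4.49e-01 4.71e-01 1.31e-01 1.23e+00 2.00e-03 2.37e+00]
[ 5.382e+02 -3.900e+00  2.811e+02  5.610e+01  4.000e-01  2.840e+01]
```

View pics/t2.png

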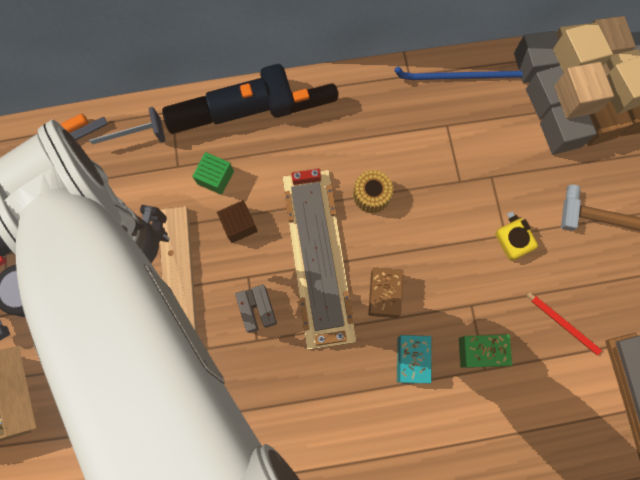

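Emit:
step_arm(targets=[1,-1,0,7,2,-2,0,14,3,-3.5,0,21,4,-5,0,28,5,-6.5,0,35,6,-8,0,42,7,-9.5,0,49,8,-11,0,56,8.9,-12.25,0,63,8.9,-12.25,0,70], claw=7.4)

```text
clock: 9.18
tcp_pos: [0.6273, 0.1293, 0.1694]
tool_rot: [0.348, 0.938, -0.001, 0.001]
force: [0.1, 0.3, -0.3]
grip_width: 0.871
grip_force: 0.0
```

Emit:
step_arm(targets=[0,0,-1,7,0,0,-2,14,0,0,-3,21,0,0,-4,28,0,0,-5,35,0,0,-6,42,0,0,-6.5,49,0,0,-6.5,55.7,0,0,-6.5,55.7,0,0,-6.5,55.7])

```text
clock: 10.02
tcp_pos: [0.6259, 0.1323, 0.1045]
tool_rot: [-0.128, 0.992, -0.0, 0.0]
force: [-0.1, 0.2, -0.7]
grip_width: 0.872
grip_force: 0.0
```

```bash
python3 - <<'E'
from h import *
s=ctrl.read_state();print(s["clock"],s["tcp_pos"],yaw(),s["joints"].round(3))
E
```

```text
10.0167 [0.62587076 0.13228242 0.10445827] 194.73667046378762 [ 0.208  0.604  0.177  1.145 -0.    -0.049]
```

Emit:
step_arm(targets=[0,0.4,0,0.9,0,0.4,-2,0.9,0,0.4,-4,0.9,0,0.4,-6,0.9,0,0.4,-7.3,0.9,0,0.4,-7.9,0.9,0,0.4,-7.9,0.9,0,0.4,-7.9,0.9])

```text
clock: 10.68
tcp_pos: [0.6262, 0.1369, 0.0257]
tool_rot: [-0.138, 0.99, -0.0, 0.0]
force: [0.9, -0.2, -0.2]
grip_width: 0.865
grip_force: 0.0
```

Emit:
step_arm(targets=[0,0,0,0,0,0,0,0,0,0,0,0,0,0,0,0,0,0,0,0,0,0,0,0], claw=4.5)

```text
clock: 11.18
tcp_pos: [0.6273, 0.137, 0.0271]
tool_rot: [-0.138, 0.99, -0.0, 0.002]
force: [0.7, -0.3, 5.4]
grip_width: 0.649
grip_force: 64.6
```

Emit:
step_arm(targets=[0,0,1,0,0,0,3,0,0,0,5,0,0,0,7,0,0,0,9,0,0,0,9,0,0,0,9,0])

```text
clock: 11.77
tcp_pos: [0.6266, 0.1369, 0.1166]
tool_rot: [-0.138, 0.99, -0.0, 0.001]
force: [-0.0, 0.2, -2.1]
grip_width: 0.645
grip_force: 64.2
```

```bash
python3 - <<'E'
from h import *
s=ctrl.read_state();print(s["clock"],s["tcp_pos"],yaw(),s["joints"].round(3))
E
```

```text
11.7667 [0.62655534 0.1369176  0.11657707] 195.92199500044967 [ 0.215  0.595  0.196  1.169 -0.    -0.063]
```

Emit:
step_arm(targets=[0.3,-2,0,-2,0.6,-4.5,0,-4,0.9,-7,0,-6,1.2,-9.5,0,-8,1.6,-12,0,-10,2,-14,0,-13,2.45,-14,0,-15.5,2.45,-14,0,-15.5,2.45,-14,-1,-15.5,2.45,-14,-2,-15.5])

```text
clock: 12.6
tcp_pos: [0.6499, -0.0027, 0.0939]
tool_rot: [-0.005, 1.0, -0.0, -0.0]
force: [0.5, 1.0, 0.4]
grip_width: 0.652
grip_force: 64.2
```

Emit:
step_arm(targets=[0,0,-1,0,0,0,-2,0,0,0,-2.5,0,0,0,-2.5,0,0,0,-2.5,0])

```text
clock: 13.02
tcp_pos: [0.6499, -0.003, 0.0695]
tool_rot: [-0.004, 1.0, -0.0, -0.001]
force: [0.6, -0.9, -0.8]
grip_width: 0.647
grip_force: 64.2
```

```bash
python3 - <<'E'
from h import *
s=ctrl.read_state();print(s["clock"],s["tcp_pos"],yaw(),s["joints"].round(3))
E
```

```text
13.0167 [ 0.64990754 -0.00295399  0.06948145] 180.45894851428935 [-0.004  0.654  0.171  1.089 -0.    -0.012]
```

Emit:
step_arm(targets=[0,0,-0.6,0,0,0,-1,0,0,0,-1.25,0,0,0,-1.35,0,0,0,-1.4,0,0,0,-1.4,0])

```text
clock: 13.52
tcp_pos: [0.6503, -0.0033, 0.0561]
tool_rot: [-0.004, 1.0, -0.0, -0.0]
force: [0.6, 0.1, -0.7]
grip_width: 0.649
grip_force: 64.2
```

Emit:
step_arm(targets=[0,0,0,0,0,0,0,0,0,0,0,0,0,0,0,0,0,0,0.5,0,0,0,2,0,0,0,4.5,0,0,0,7,0,0,0,9,0,0,0,9,0], claw=7.4)

```text
clock: 14.35
tcp_pos: [0.6535, -0.0033, 0.1525]
tool_rot: [-0.004, 1.0, -0.0, 0.005]
force: [1.0, -0.5, 1.3]
grip_width: 0.865
grip_force: 0.0
```

Emit:
step_arm(targets=[-2.5,-1,0,-2,-5.5,-2.5,0,-4,-8.5,-4,0,-6,-11.5,-5.5,0,-8,-14.5,-7,0,-10,-17,-8.5,0,-12,-19,-10,0,-14,-20.6,-11.4,0,-14,-20.6,-11.4,-2,-14,-20.6,-11.4,-4,-14])

```text
clock: 15.18
tcp_pos: [0.4445, -0.1184, 0.107]
tool_rot: [0.119, 0.993, -0.0, 0.002]
force: [-0.3, 0.2, 0.1]
grip_width: 0.871
grip_force: 0.0
```

Emit:
step_arm(targets=[0,0,0,0,0,0,0,0])

```text
clock: 15.35
tcp_pos: [0.4432, -0.117, 0.1055]
tool_rot: [0.118, 0.993, 0.0, -0.001]
force: [0.1, 0.7, -0.1]
grip_width: 0.865
grip_force: 0.0
```

```bash
python3 - <<'E'
from h import *
s=ctrl.read_state();print(s["clock"],s["tcp_pos"],yaw(),s["joints"].round(3))
c=cams.capture("top");W=cloud(c)
r,m=fit(W,(312,205),.068,.085,r=.1);print(r)
E
```

```text
15.35 [ 0.44316694 -0.11703687  0.10550617] 166.41386043856812 [-0.258  0.281 -0.341  0.952 -0.    -0.021]
[ 6.475e+02 -2.600e+00  5.750e+01  5.580e+01  4.000e-01  7.640e+01]
```

Emit:
step_arm(targets=[0.15,0,-2,0,0.15,0,-4,0,0.15,0,-6,0,0.15,0,-7.3,0,0.15,0,-7.9,0,0.15,0,-7.9,0,0.15,0,-7.9,0])

```text
clock: 15.98
tcp_pos: [0.4467, -0.1173, 0.028]
tool_rot: [0.118, 0.993, -0.0, 0.001]
force: [-0.0, -0.1, -0.6]
grip_width: 0.862
grip_force: 0.0
```

Emit:
step_arm(targets=[0,0,0,0,0,0,0,0,0,0,0,0,0,0,0,0,0,0,0,0,0,0,0,0], claw=4.5)

```text
clock: 16.48
tcp_pos: [0.4473, -0.1177, 0.0287]
tool_rot: [0.118, 0.993, -0.0, 0.002]
force: [0.7, 0.1, 6.4]
grip_width: 0.645
grip_force: 64.7
```

Emit:
step_arm(targets=[0,0,1,0,0,0,3,0,0,0,5,0,0,0,7,0,0,0,9,0,0,0,9,0,0,0,9,0])

```text
clock: 17.07
tcp_pos: [0.4467, -0.1175, 0.1181]
tool_rot: [0.118, 0.993, -0.0, 0.001]
force: [-0.2, 0.4, -2.5]
grip_width: 0.648
grip_force: 63.9
```

```bash
python3 - <<'E'
from h import *
s=ctrl.read_state();print(s["clock"],s["tcp_pos"],yaw(),s["joints"].round(3))
E
```

```text
17.0667 [ 0.4467085  -0.11746546  0.11813402] 166.4261923037384 [-0.257  0.268 -0.32   0.98  -0.    -0.02 ]
```

Emit:
step_arm(targets=[1.5,1.5,0,2,3,3.5,0,4,5,5.5,0,7,7,7.5,0,10,8.5,9.5,0,13,9.35,11.35,0,14.1,9.35,11.35,0,14.1,9.35,11.35,-1,14.1,9.35,11.35,-2.5,14.1,9.35,11.35,-4,14.1])

```text
clock: 17.9
tcp_pos: [0.5381, -0.0045, 0.0753]
tool_rot: [-0.004, 1.0, -0.0, -0.001]
force: [0.1, -0.4, -1.6]
grip_width: 0.644
grip_force: 64.1
```

Emit:
step_arm(targets=[0,0,-0.5,0,0,0,-0.8,0,0,0,-0.8,0])

```text
clock: 18.15
tcp_pos: [0.538, -0.0044, 0.0679]
tool_rot: [-0.004, 1.0, -0.0, -0.001]
force: [0.4, 0.3, -0.9]
grip_width: 0.651
grip_force: 64.1
```

```bash
python3 - <<'E'
from h import *
s=ctrl.read_state();print(s["clock"],s["tcp_pos"],yaw(),s["joints"].round(3))
E
```

```text
18.15 [ 0.53804024 -0.00442853  0.06787725] 180.4594596001472 [-0.008  0.462 -0.176  0.936 -0.    -0.016]
```

Emit:
step_arm(targets=[0.2,0,-0.4,0,0.2,0,-0.7,0,0.2,0,-0.9,0,0.2,0,-1,0,0.2,0,-1.05,0,0.2,0,-1.05,0])

```text
clock: 18.65
tcp_pos: [0.5414, -0.0037, 0.0588]
tool_rot: [-0.005, 1.0, -0.0, 0.0]
force: [0.1, 0.5, -0.7]
grip_width: 0.645
grip_force: 64.1
```

Emit:
step_arm(targets=[0,0,0,0,0,0,0,0,0,0,0,0,0,0,0,0,0,0,0.5,0,0,0,2,0,0,0,4.5,0,0,0,7,0,0,0,9,0,0,0,9,0], claw=7.4)

```text
clock: 19.48
tcp_pos: [0.5445, -0.0038, 0.154]
tool_rot: [-0.005, 1.0, -0.0, 0.005]
force: [-0.0, -0.2, -0.1]
grip_width: 0.869
grip_force: 0.0
```

Emit:
step_arm(targets=[0,4,0,2,0,8,0,5,-1,12,0,8,-1.5,16,0,11,-2,20,0,14,-3,24,0,17,-4,28,0,18,-5,32,0,18,-5.4,36,0,18,-5.4,39.2,0,18])

```text
clock: 20.32
tcp_pos: [0.4856, 0.3911, 0.1485]
tool_rot: [-0.162, 0.987, 0.0, -0.0]
force: [0.4, 0.4, 0.5]
grip_width: 0.862
grip_force: 0.0
```

Emit:
step_arm(targets=[0,0,0,0,0,0,0,0])

```text
clock: 20.48
tcp_pos: [0.4865, 0.3899, 0.1478]
tool_rot: [-0.163, 0.987, -0.0, -0.0]
force: [0.4, -0.2, 0.3]
grip_width: 0.864
grip_force: 0.0
```

```bash
python3 - <<'E'
from h import *
s=ctrl.read_state();print(s["clock"],s["tcp_pos"],yaw(),s["joints"].round(3))
c=cams.capture("top");W=cloud(c);cv2.imwrite("pics/t3.png",c["img"])
for p in((312,205),(320,250)):
  r,m=fit(W,p,.068,.085,r=.1);print(r)
E
```

```text
20.4833 [0.48646714 0.38994739 0.14784738] 198.7209255441454 [ 6.760e-01  5.410e-01  1.870e-01  1.218e+00 -1.000e-03  3.490e-01]
[ 6.473e+02 -2.700e+00  5.740e+01  5.600e+01  4.000e-01  7.650e+01]
[539.6  -2.9  85.4  55.9   0.7  76.5]
```

View pics/t3.png

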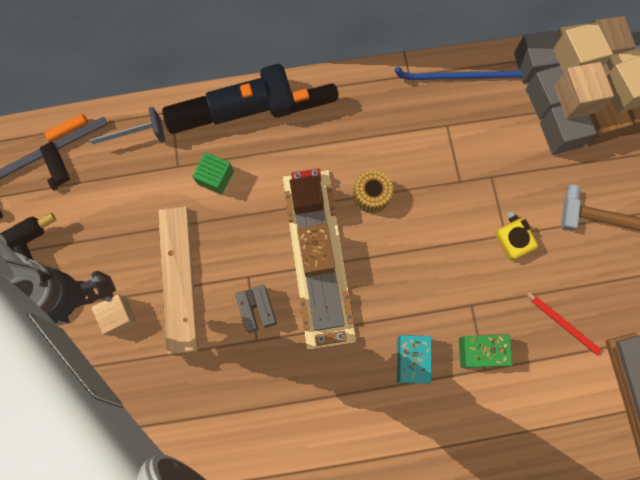

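Oak (305,192) and chip (317,250) stand square on the board. Pine (112,315) is next.

Emit:
step_arm(targets=[-0.2,-0.3,-2,-0.3,-0.2,-0.3,-4,-0.3,-0.2,-0.3,-6,-0.3,-0.2,-0.3,-8,-0.3,-0.2,-0.3,-10,-0.3,-0.2,-0.3,-11.4,-0.3,-0.2,-0.3,-12,-0.3,-0.2,-0.3,-12.1,-0.3,-0.2,-0.3,-12.1,-0.3])

```text
clock: 21.28
tcp_pos: [0.4857, 0.3842, 0.0279]
tool_rot: [-0.158, 0.988, -0.0, -0.0]
force: [-0.1, 0.2, 0.8]
grip_width: 0.871
grip_force: 0.0
```

Emit:
step_arm(targets=[0,0,0,0,0,0,0,0,0,0,0,0,0,0,0,0,0,0,0,0,0,0,0,0], claw=4.5)

```text
clock: 21.78
tcp_pos: [0.4865, 0.3859, 0.0295]
tool_rot: [-0.158, 0.987, 0.001, 0.002]
force: [-0.1, -1.5, 7.2]
grip_width: 0.649
grip_force: 65.0
```

Emit:
step_arm(targets=[0,0,1,0,0,0,3,0,0,0,5,0,0,0,7,0,0,0,9,0,0,0,9,0,0,0,9,0])

```text
clock: 22.37
tcp_pos: [0.4859, 0.3859, 0.1193]
tool_rot: [-0.158, 0.987, 0.001, 0.001]
force: [-0.9, -1.4, -0.5]
grip_width: 0.647
grip_force: 64.4
```

```bash
python3 - <<'E'
from h import *
s=ctrl.read_state();print(s["clock"],s["tcp_pos"],yaw(),s["joints"].round(3))
E
```

```text
22.3667 [0.48592109 0.38588091 0.11928576] 198.23662700046845 [ 0.671  0.553  0.13   1.145 -0.     0.353]
```

Emit:
step_arm(targets=[-0.5,-3,0,-2,-1,-6.5,0,-4,-1.5,-10.5,0,-6,-2,-14.5,0,-8,-3,-18.5,0,-10,-4,-22.5,0,-12,-5,-26.5,0,-14,-5.4,-30.5,0,-16,-5.8,-34.5,0,-17.8,-5.8,-37.5,0,-17.8])

```text
clock: 23.2
tcp_pos: [0.4244, 0.0078, 0.1164]
tool_rot: [-0.003, 1.0, -0.001, -0.002]
force: [0.5, -0.0, -1.1]
grip_width: 0.648
grip_force: 64.3
```

Emit:
step_arm(targets=[0,-1.6,0,0,0,-1.6,0,0,0,-1.6,-1,0,0,-1.6,-2.5,0,0,-1.6,-4,0,0,-1.6,-4.6,0,0,-1.6,-4.8,0,0,-1.6,-4.8,0])

```text
clock: 23.87
tcp_pos: [0.4265, -0.0052, 0.0689]
tool_rot: [-0.004, 1.0, -0.0, -0.001]
force: [-1.1, 0.6, -0.6]
grip_width: 0.649
grip_force: 64.2
```

```bash
python3 - <<'E'
from h import *
s=ctrl.read_state();print(s["clock"],s["tcp_pos"],yaw(),s["joints"].round(3))
E
```

```text
23.8667 [ 0.42649073 -0.00522799  0.0688933 ] 180.47382010163602 [-0.012  0.274 -0.468  0.831 -0.    -0.02 ]
```

Emit:
step_arm(targets=[0.1,0,-0.4,0,0.1,0,-0.7,0,0.1,0,-0.9,0,0.1,0,-1,0,0.1,0,-1.05,0,0.1,0,-1.05,0])

```text
clock: 24.37
tcp_pos: [0.4284, -0.0058, 0.0592]
tool_rot: [-0.004, 1.0, -0.0, 0.0]
force: [1.0, 0.0, -1.8]
grip_width: 0.647
grip_force: 64.3
```

Emit:
step_arm(targets=[0,0,0,0,0,0,0,0,0,0,0,0,0,0,0,0,0,0,0.5,0,0,0,2,0,0,0,4.5,0,0,0,7,0,0,0,9,0,0,0,9,0], claw=7.4)

```text
clock: 25.2
tcp_pos: [0.4314, -0.0058, 0.1536]
tool_rot: [-0.004, 1.0, -0.0, 0.004]
force: [1.4, 0.1, 0.8]
grip_width: 0.864
grip_force: 0.0
```

Emit:
step_arm(targets=[1,3,0,0,2,6,0,0,3,9,0,0,4,12,0,0,5,15,0,0,6,18,0,-1,7,21,0,-2,9,24,0,-3,11.2,27,0,-3,11.2,27,0,-3])

```text
clock: 26.03
tcp_pos: [0.5432, 0.2696, 0.1473]
tool_rot: [0.02, 1.0, 0.001, 0.001]
force: [1.2, -0.2, 0.2]
grip_width: 0.866
grip_force: 0.0
```

Emit:
step_arm(targets=[0,0,0,0,0,0,0,0])

```text
clock: 26.2
tcp_pos: [0.5394, 0.2637, 0.148]
tool_rot: [0.022, 1.0, -0.001, -0.001]
force: [0.3, -0.9, 1.2]
grip_width: 0.865
grip_force: 0.0
```

```bash
python3 - <<'E'
from h import *
s=ctrl.read_state();print(s["clock"],s["tcp_pos"],yaw(),s["joints"].round(3))
c=cams.capture("top");W=cloud(c);cv2.imwrite("pics/t4.png",c["img"][100:400,100:500])
for p in((312,205),(320,250),(328,310)):
  r,m=fit(W,p,.068,.085,r=.1);print(r)
c=cams.capture("side");W=cloud(c)
print(fit(W,(270,345),.01,.03,r=.2)[0])
E
```

```text
26.2 [0.53938992 0.26371734 0.14804646] 177.44369765724014 [ 4.550e-01  4.970e-01  1.160e-01  1.192e+00 -1.000e-03  5.000e-01]
[ 6.482e+02 -2.700e+00  5.820e+01  5.590e+01  5.000e-01  7.660e+01]
[539.6  -2.8  85.3  55.8   0.7  76.5]
[ 4.257e+02 -4.800e+00  5.620e+01  5.600e+01  2.000e-01  7.640e+01]
[536.9 265.9 282.2  59.1  -2.   18.2]
```

View pics/t4.png

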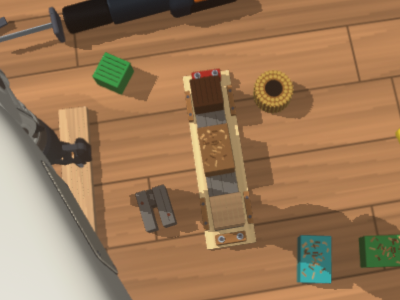

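All three blocks stand square in line (oak 207,95; chip 216,147; pine 227,210). Now the top board.

Emit:
step_arm(targets=[-0.1,0.15,-2,0,-0.1,0.15,-4,0,-0.1,0.15,-6,0,-0.1,0.15,-8,0,-0.1,0.15,-10,0,-0.1,0.15,-11.8,0,-0.1,0.15,-12.5,0,-0.1,0.15,-12.85,0,-0.1,0.15,-12.85,0])

```text
clock: 27.05
tcp_pos: [0.539, 0.2649, 0.0207]
tool_rot: [0.023, 1.0, -0.0, -0.0]
force: [0.3, -0.0, -0.5]
grip_width: 0.87
grip_force: 0.0
```

Emit:
step_arm(targets=[0,0,0,0,0,0,0,0,0,0,0,0,0,0,0,0,0,0,0,0,0,0,0,0], claw=4.5)

```text
clock: 27.55
tcp_pos: [0.5407, 0.2663, 0.0228]
tool_rot: [0.022, 1.0, 0.0, 0.002]
force: [-1.2, -1.2, 5.8]
grip_width: 0.633
grip_force: 64.7
```

Emit:
step_arm(targets=[0,0,1,0,0,0,3,0,0,0,5,0,0,0,7,0,0,0,9,0,0,0,11,0,0,0,11,0,0,0,11,0])

```text
clock: 28.22
tcp_pos: [0.5401, 0.2662, 0.1322]
tool_rot: [0.022, 1.0, 0.001, 0.001]
force: [-0.1, -0.7, -2.6]
grip_width: 0.632
grip_force: 63.9
```

```bash
python3 - <<'E'
from h import *
s=ctrl.read_state();print(s["clock"],s["tcp_pos"],yaw(),s["joints"].round(3))
c=cams.capture("side");cv2.imwrite("pics/s4.png",c["img"][180:430,130:450])
E
```

```text
28.2167 [0.54014628 0.26623589 0.13215668] 177.43297855440045 [ 0.458  0.508  0.09   1.15  -0.     0.503]
```

View pics/s4.png

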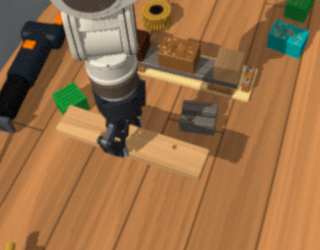

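Emit:
step_arm(targets=[0,-2,0,0,0,-5,0,0.5,0,-8,0,1,0,-11,0,1.5,0,-14,0,2,0,-17,0,2.5,0,-20,0,3,0,-23,0,3,0.1,-25.5,0,3,0.1,-26.9,0,3])

```text
clock: 29.1
tcp_pos: [0.5388, -0.006, 0.1287]
tool_rot: [-0.002, 1.0, -0.001, -0.002]
force: [-0.5, -0.1, -1.6]
grip_width: 0.627
grip_force: 63.8
```

Emit:
step_arm(targets=[0,0,0,0,0,0,0,0,0,0,-1,0,0,0,-1.8,0,0,0,-1.8,0,0,0,-1.8,0])

```text
clock: 29.6
tcp_pos: [0.5393, -0.0023, 0.1112]
tool_rot: [-0.005, 1.0, -0.0, -0.002]
force: [0.0, -0.2, -1.9]
grip_width: 0.633
grip_force: 63.8
```

```bash
python3 - <<'E'
from h import *
s=ctrl.read_state();print(s["clock"],s["tcp_pos"],yaw(),s["joints"].round(3))
E
```

```text
29.6 [ 0.53925578 -0.00230722  0.11124971] 180.51687123136108 [-0.004  0.417 -0.118  1.039 -0.    -0.013]
```

Emit:
step_arm(targets=[0.2,-0.1,-0.4,0,0.2,-0.1,-0.7,0,0.2,-0.1,-0.9,0,0.2,-0.1,-1.05,0,0.2,-0.1,-1.15,0,0.2,-0.1,-1.2,0,0.2,-0.1,-1.2,0,0.2,-0.1,-1.2,0])

```text
clock: 30.27
tcp_pos: [0.5424, -0.0043, 0.1008]
tool_rot: [-0.004, 1.0, -0.0, 0.0]
force: [0.8, 0.6, -2.0]
grip_width: 0.632
grip_force: 63.9
```

Emit:
step_arm(targets=[0,0,-0.1,0,0,0,-0.15,0,0,0,-0.15,0,0,0,-0.15,0])

```text
clock: 30.6
tcp_pos: [0.5423, -0.0043, 0.0992]
tool_rot: [-0.004, 1.0, -0.0, -0.0]
force: [1.1, 0.3, -1.1]
grip_width: 0.635
grip_force: 63.9
```

Release and retreat.

Emit:
step_arm(targets=[0,0,0,0,0,0,0,0,0,0,0,0,0,0,0,0,0,0,0.3,0,0,0,1.5,0,0,0,3.5,0,0,0,6,0,0,0,8,0,0,0,10,0], claw=7.4)

```text
clock: 31.43
tcp_pos: [0.5425, -0.0043, 0.2007]
tool_rot: [-0.004, 1.0, -0.0, 0.0]
force: [1.7, 0.3, -1.1]
grip_width: 0.869
grip_force: 0.0
```

Emit:
step_arm(targets=[0,3,0,0,0,6,0,0,0,10,0,0,0,14,0,0,0,18,0,0,0,22,0,0,0,25,0,0,0,25,0,0,0,25,0,0,0,25,0,0])

```text
clock: 32.27
tcp_pos: [0.5421, 0.2454, 0.1991]
tool_rot: [-0.004, 1.0, -0.001, -0.0]
force: [0.0, -0.6, 0.3]
grip_width: 0.867
grip_force: 0.0
```

```bash
python3 - <<'E'
from h import *
s=ctrl.read_state();print(s["clock"],s["tcp_pos"])
c=cams.capture("top");W=cloud(c);cv2.imwrite("pics/t5.png",c["img"][100:400,100:500])
print(fit(W,(322,260),.086,.105,r=.2)[0])
for n,sd,a,b in[("split",(250,300),.03,.05),("coil",(373,176),.03,.06),("tape",(517,240),.02,.05)]: print(n,fit(W,sd,a,b)[0])
c=cams.capture("side");cv2.imwrite("pics/s5.png",c["img"][130:330,180:440])
E
```

```text
32.2667 [0.54213938 0.24540054 0.19911116]
[539.   -3.5 281.4  56.2   0.6  94.4]
split [454.7 123.6  74.1  56.5   8.7  40.1]
coil [ 643.1 -129.1   75.    72.3   -9.9   45. ]
tape [ 506.8 -385.6   67.2   61.7   15.5   31.9]
```

View pics/t5.png

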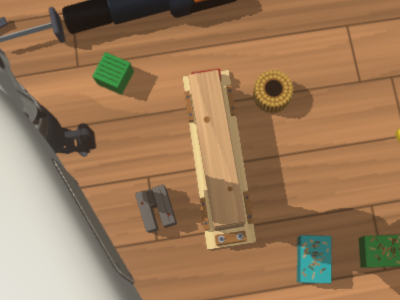

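View pics/s5.png

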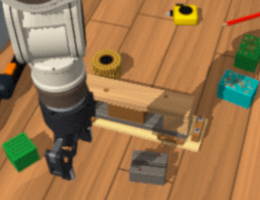

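The top board lies flat and flush (centre at crop pixel 217,147; measured 539,-3.5 mm against the skid board's 538,-3.9 mm). The bystanders have not moved. Handing in.

```bash
python3 -c "
from workcell import order
print(order.job_done())"
```

```text
the job is handed in; nothing more can be done
None
```

The skid is laid up in the jig and handed in at about 32 s: grey board in the bed, oak at the red stop, chip in the middle, pine at the other end, and the pale board on top. By the last camera check everything sat within tolerance and the three bystanders had not moved; the hand-in returned no verdict.

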